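Start the dust extractor and hold the down-draught shutter half open

ROBOT

A 7-joint arm with a two-finger parallel gripper is mounted at the origin on the work surface. World frame = base frame: x ahead of the robot, y to its left, z up, the work surface at z = 0. Lengths are in m, angles in rad, forces in N, time in s.
With the tool pointing down it reaches from about 0.35 to 0.9 m from the base axis. Payload 8.1 kg.
Tool frame: the origin (TCP) lies at the very end of the fingers, on their centre line; the grasp point (between the pads) lies 19 mm behind it (arm.tcp_to_grasp is the distance from the TCP to the grasp point, in m); z points along the fingers, y is the line along which they close (so a half turn about z gives the same grasp; the last joint's range is limited). The gripper opens to 92 mm and grips with 3 to 60 N. Pads are 19 mm wide; open, the fingers measure 130 mm over their backs; the gripper's body (75 mm by 190 mm) begins 47 mm behind the grasp point.
Start: joints at [-1.22, 0.434, 0.025, 1.573, -0.012, 1.134, -0.075], TCP at [0.274, 0.562, 0.227] pointing down, gripper open.
Joint ranges: [-2.62, 2.62], [-0.44, 2.09], [-1.27, 1.32], [0.08, 2.57], [-1.32, 4.46], [0.12, 2], [-2.74, 2.74]. Speed limits (rad/s): [2.22, 2.22, 3.01, 3.01, 3.14, 3.14, 3.14].

INTERFACE

Orientations are given as a rotation vector (axis times angle).
In Python, from cell import arm, get_image, sign_off gives the robot as it stands (arm), with the cameras as plain functions and the job as plain functions.
- The arm moves only by the tool creep_tool, called after "Request:" as name(argument=value, ...), one argument or row to a line, values as JSON. Schema: {"type":"object","properties":{"segments":{"type":"array","items":{"type":"object","properties":{"d":{"type":"array","items":{"type":"number"},"minItems":3,"maxItems":3},"yaw":{"type":"number"},"jaw":{"type":"number"}},"additionalProperties":false,"required":["jaw"]},"minItems":1,"maxItems":10},"clamp_n":{"type":"number"},"only":{"type":"string"},"quiet":{"type":"boolean"},"lines":{"type":"string"}},"required":["segments"],"additionalProperties":false}. segments is a list of rows, 1 to 10 of them, each an object with the fields d (a list: dx, dy, dz in parts of the range, where 1.0 means 1 m), yaw (a turn about the tool's z in fractions of the full range, 1 being pi rad), jaw (the opening from 0.0 (shut) to 1.0 (fully open)); a field left out counts as zero (the opening has to be given); each row shifts and turns the commanded pose from where the row before left it, along the tool's axes as they then stand; what a row does not reach is not made up. A row lasts 1/10 s, in which the tool goes at most 0.05 m and 0.15 rad, less where a joint would pass 70% of its speed; a pose out of reach is approached as far as the arm can. The fingers move at their own pace and stop on an object; clamp_n is the grip in N (left out, the last holds). Time passes only in rows, so rows that do not move let the fingers close. The tool returns the time, the measured TCP pose, the force, the opening and the grip force at its end. only (a regular expression) keeps the lines of the reply that match it, lines (a string "A,B") keeps lines A to B, and quiet returns only ok. A shift or turn number past 1, either way, is cut back to 1. Input that does not fit is refused with a message, and nothing moves.
- arm.observe(): the state, without advancing time (a new reading comes with each control period).
- get_image(name): name is "scene" or "top"; returns a dict with "image" (400x640x3 uint8, blue, green, red), "fx", "fy", "cx", "cy" (pixels), "cam_to_world" (4x4, takes a point from camera to world coordinates). Camera axes: x right, y down, z forward; pixel columns grow to the right and rows downward; lengths in m; the calibration is good to about 2 mm. A picture is of the moment at which its call begins. There is no depth.
- sign_off(): hands the job in; it is judged then, once.
The state is a dict: "clock": time; "joints": joint angles; "dq": joint speeds; "joint_efforts": joint torques, N m; "position": TCP position; "ee_rot": TCP orientation; "force": force on the tool from outside, world axes, zero at the start; "ft_torque": the same for the moment, N m; "width": opening from 0.0 (shut) to 1.0 (fully open); "gripper_force": force on a finger pad.
Only numpy, scipy, OpenCV 4.12 (cv2) and the standard library are available. Lean on these libraries where they do the work, as an engineer would, in place of code of your own. Each camera call takes 0.05 s, during which the arm holds its last target. There are 200 camera calls.

TASK

A colleague is about to dry-grind a specimen over the down-draught port on the bench: with its sliding shutter still shut, start the extractor by pressing the treadle switch right down to its stop and letting it come up again. Then slide the spring-closed shutter open by its knob to the half mark, without running it on towards fully open, and hold it steady there: the program finishes while still holding the shutter at half. Leave the other things on the bench where they stand.

Things in the scene. Friction and masses are not known exactly. Their poses are not given: they have to be found in the camera images.
- port: Down-draught bench port, fixed: low galvanised-steel housing, 290 mm along its x, 130 along y (166 over the spring tubes at its sides), top plate 36 mm above the bench. Origin: centre of its underside. Its +x end has the round mouth, its -x end a slot along x (x -88 to +18 mm, y = 0) with the knob standing through it. Its x points away from the robot, turned at most 0.7 rad.
- shutter_travel (a joint): Travel of the sliding shutter in m: 0 shut (mouth covered), 0.045 half, 0.090 fully open. It opens as its knob is drawn along the port's -x direction. Springs always pull it shut: about 4 N at the start, 10 N at half, 16 N fully open (130 N/m), plus 0.6 N friction; let go, it runs shut.
- shutter: The sliding shutter: a steel blade 104 x 108 mm, 3 mm thick, inside the housing 22 mm above the bench, with its stem and knob. Origin: on the knob's axis, at bench height. Axes as the port's.
- half_mark (a point): Inner end of the half mark, the longest and thickest of five lines engraved on the top plate beside the slot (port x = -35 mm, y = +20 mm, z = 36 mm). At half travel the knob's axis is level with it (same port x). The other lines are shut, one quarter, three quarters and open, 22.5 mm apart.
- treadle_base: Treadle switch of the extractor (foot-switch type, on the bench), fixed: grey cast base 150 mm along its x, 100 along y. Origin: centre of its underside. The steel tread with a black ribbed rubber pad, 76 mm wide, is hinged at the +x end (pin at x = +52 mm, 26 mm up) and slopes up towards -x, its free end about 60 mm up. At most 0.6 rad turned from x pointing away from the robot.
- treadle (a joint): Angle of the tread in rad: 0 up at rest, 0.20 right down on its stop. A spring always lifts it: on the pad about 3 N at first, 9.5 N at the stop.
- treadle_pad (a point): Where to press: on the upper surface of the rubber pad, on the middle line, 85 mm from the hinge pin; about 58 mm above the bench at rest, and 16 to 17 mm lower at the stop. Moves with the tread.
- bottle: Bystander: amber reagent bottle, 68 mm across, 150 mm high, loose. Origin: centre of its underside.
- mount0: Bystander: dark red moulded specimen mount, a disc 30 mm across, 20 mm high, loose. Origin: centre of its underside.
- mount1: Bystander: a second such specimen mount, 30 mm across, 20 mm high, loose. Origin: centre of its underside.
- holder: Bystander: steel specimen-holder disc, 120 mm across, 12 mm thick with a hub 22 mm across rising to 28 mm, loose. Origin: centre of its underside.
- mouth (a point): Centre of the port's round mouth, 90 mm across, in the top plate (port x = +80 mm, z = 36 mm), with three thin guard bars across it; the shutter blade covers the mouth just below the bars and slides away under the slotted end.
- knob (a point): Black upright round knob of the shutter, 24 mm across (28 at the head), 40 high; travels with it. This point: centre of its underside, 46 mm above the bench, 10 mm above the plate on a 10 mm stem; top at 86 mm. Axis at port x = +10 mm shut, -35 half, -80 fully open. A small steel pointer under it points to the scale. Nothing stands above the plate beside it.

How it is judged:
On the way, in this order (a step that is already met when the one before it is completed fails the run):
1. the treadle is pressed right down to its stop while the shutter is shut (value of joint treadle above 0.18 rad and value of joint shutter_travel below 0.006 m), for 0.1 s.
2. the treadle is let up again, the shutter still shut (value of joint treadle below 0.04 rad and value of joint shutter_travel below 0.006 m), for 0.1 s.
3. the shutter is held steady at half travel, 45 mm within 9 mm, by the fingers on its knob (value of joint shutter_travel between 0.036 and 0.054 m and contact force between the fingers and shutter above 3 N), for 0.5 s.
At the end, for the whole second after the job is handed in: The program has ended with the fingers still on the knob (more than 3 N) and the shutter standing still at half travel, 45 mm within 9 mm; the treadle is up (all of step 3 and velocity of joint shutter_travel between -0.02 and 0.02 m/s and value of joint treadle below 0.04 rad); the arm keeps its last pose, push and grip.
It fails at once if the shutter is drawn beyond three quarters of its travel (68 mm) (value of joint shutter_travel above 0.068 m).
It fails at once if a bystander is pushed more than 30 mm (distance of any of bottle, mount0, mount1, holder from where it was at the start of the episode above 0.03 m).
It also fails if it takes over 48 s, if anything falls off the work surface, if the arm or the gripper's body presses on something with over 40 N, if the wrist force passes 120 N, or if a joint passes its speed limit or range.

## Working session

There is one attempt and no reset: what is moved stays moved. The work goes in short steps, Python scripts to look and compute and a tool call to move; the robot and the scene stay as the last step left them, time stands still between calls to the robot, and variables do not carry over. Pictures are saved under pics/ and viewed, at most 10 in all, crops included, and the job is handed in when it is done.

```bash
ls; mkdir -p pics; python3 - <<'E'
from cell import arm, get_image, sign_off
import cv2,numpy as np,pickle
d={}
for n in("scene","top"):
    r=get_image(n);d[n]=r;cv2.imwrite(f"pics/{n}0.png",r["image"])
    print(n,r["fx"],r["cx"],r["cy"],np.round(r["cam_to_world"],3).tolist())
pickle.dump(d,open("im0.pkl","wb"))
s=arm.observe();print(s["clock"],s["position"],s["ee_rot"])
E
```

```text
cell.py
pics
scene 434.94202401336145 323.3365260332389 199.61735410465255 [[-0.791, 0.52, -0.323, 1.011], [0.612, 0.675, -0.413, 0.499], [0.003, -0.524, -0.852, 1.115], [0.0, 0.0, 0.0, 1.0]]
top 470.06388995827905 327.6752590757786 195.69464641031374 [[-0.008, -0.998, 0.063, 0.486], [-1.0, 0.008, -0.001, -0.02], [0.001, -0.063, -0.998, 1.526], [0.0, 0.0, 0.0, 1.0]]
0.1 [0.27383056 0.56131292 0.22603363] [-7.06816983e-01 -3.06082884e+00  2.19440941e-03]
```

View pics/scene0.png

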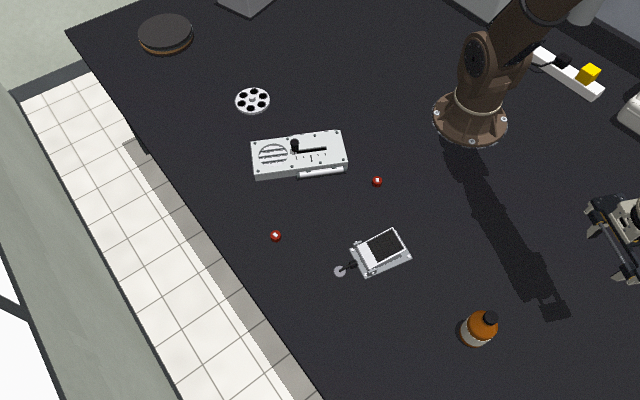

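View pics/top0.png

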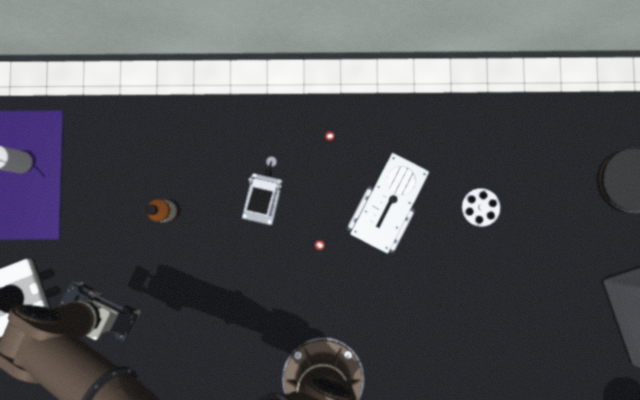

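Scene: port about (300,155), treadle pad about (384,246). Top: treadle (262,199), port (389,203), knob (393,199), mounts (320,245) and (329,136), bottle (162,210). I'll measure on enlarged crops.

```bash
cat > h.py <<'E'
import numpy as np,cv2
def ray(r,u,v):
    T=np.array(r["cam_to_world"]);d=T[:3,:3]@np.array([(u-r["cx"])/r["fx"],(v-r["cy"])/r["fy"],1]);return T[:3,3],d
def onz(r,u,v,z):
    o,d=ray(r,u,v);return o+d*(z-o[2])/d[2]
def proj(r,p):
    T=np.array(r["cam_to_world"]);c=T[:3,:3].T@(np.array(p)-T[:3,3]);return c[0]/c[2]*r["fx"]+r["cx"],c[1]/c[2]*r["fy"]+r["cy"]
def tri(r1,p1,r2,p2):
    o,d=ray(r1,*p1);q,e=ray(r2,*p2);s=np.linalg.lstsq(np.c_[d,-e],q-o,rcond=None)[0]
    a,b=o+d*s[0],q+e*s[1];return (a+b)/2,np.linalg.norm(a-b)
E
python3 - <<'E'
import pickle;from h import *
d=pickle.load(open("im0.pkl","rb"))
t=d["top"]["image"];s=d["scene"]["image"]
A=cv2.resize(t[140:265,235:435],None,fx=4,fy=4,interpolation=2)
cv2.imwrite("pics/a.png",A)
B=cv2.resize(s[115:290,240:425],None,fx=3.4,fy=3.4,interpolation=2);cv2.imwrite("pics/b.png",B)
for n,z in(("top",.036),("scene",.036)):
    g=cv2.cvtColor(d[n]["image"],6);m=(g>110).astype(np.uint8)
    m=cv2.morphologyEx(m,cv2.MORPH_CLOSE,np.ones((3,3)))
    for c in cv2.findContours(m,cv2.RETR_EXTERNAL,2)[0]:
        x,y,w,h=cv2.boundingRect(c)
        if 500<cv2.contourArea(c)<9000:
            P=np.array([onz(d[n],*p[0],z)[:2] for p in c],np.float32);R=cv2.minAreaRect(P);print(n,(x,y,w,h),np.round(R[0],3),np.round(R[1],3),round(R[2],1))
E
```

```text
top (0, 259, 45, 48) [0.3   0.947] [0.161 0.113] 20.9
top (462, 188, 39, 39) [ 0.541 -0.508] [0.121 0.121] 88.5
top (242, 173, 40, 52) [0.574 0.189] [0.102 0.152] 78.6
top (348, 153, 81, 100) [ 0.558 -0.216] [0.168 0.297] 61.9
scene (0, 309, 60, 91) [ 1.455 -0.118] [0.295 0.107] 89.8
scene (349, 227, 63, 52) [0.583 0.199] [0.109 0.145] 76.4
scene (250, 130, 98, 47) [ 0.563 -0.201] [0.168 0.291] 62.1
scene (235, 87, 35, 28) [ 0.552 -0.485] [0.12  0.119] 37.8
scene (532, 46, 73, 56) [-0.404  0.077] [0.287 0.1  ] 89.9
```

View pics/a.png

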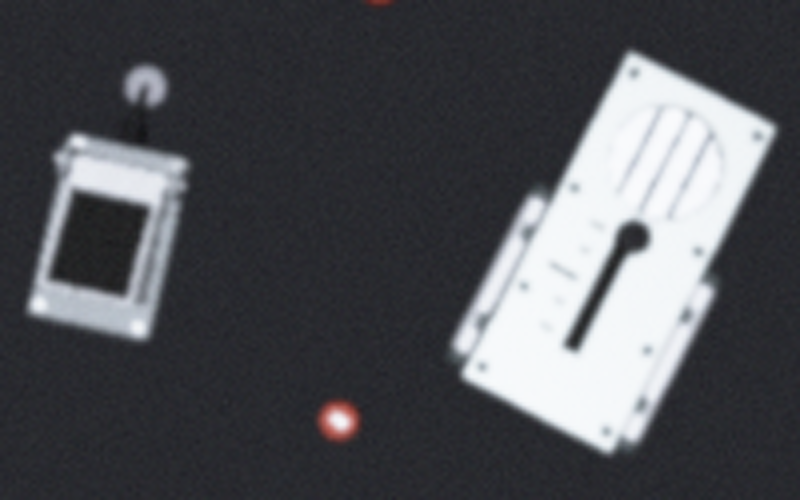

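View pics/b.png

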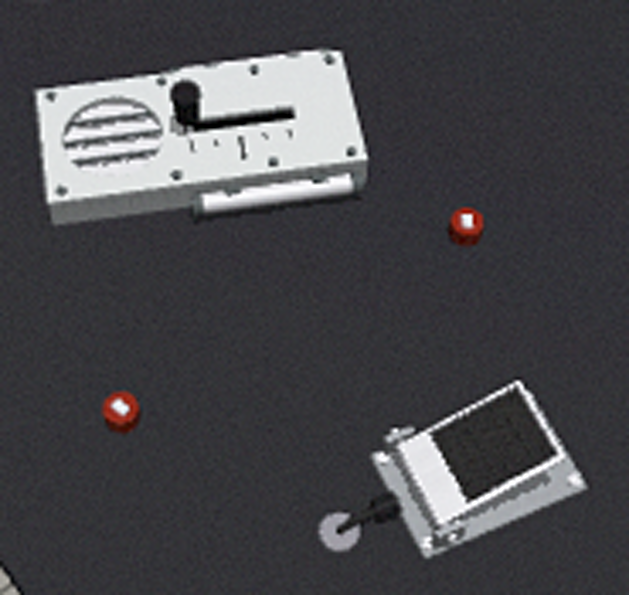

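Crop a shows the knob head at (632,237), slot end (572,347), plate corners (630,50), (777,128), (612,454), (462,377) and pad corners (75,192), (152,208), (125,298), (50,280). Crop b shows pad corners (465,503), (430,435), (522,388), (558,455) and knob head (185,93).

```bash
python3 - <<'E'
import pickle;from h import *
d=pickle.load(open("im0.pkl","rb"));T=d["top"];S=d["scene"]
a=lambda p:((p[0]+.5)/4-.5+235,(p[1]+.5)/4-.5+140)
b=lambda p:((p[0]+.5)/3.4-.5+240,(p[1]+.5)/3.4-.5+115)
for nm,L in(("pad f+ f- n- n+",[((75,192),(465,503)),((152,208),(430,435)),((125,298),(522,388)),((50,280),(558,455))]),
 ("base f+ n+",[((28,312),(585,488))]),("knobtop",[((632,237),(185,93))]),
 ("plate",[((630,50),(37,90)),((777,128),(52,203)),((612,454),(340,51)),((462,377),(366,160))]),("slotend,half",[((572,347),(293,113)),((575,278),(240,138))])):
    for p,q in L:
        X,e=tri(T,a(p),S,b(q));print(nm,np.round(X,3),round(e,4))
C=[onz(T,*a(p),.036) for p in((630,50),(777,128),(612,454),(462,377))]
c=np.mean(C,0);ax=(C[0]+C[1]-C[2]-C[3])[:2];yaw=np.arctan2(ax[1],ax[0]);print("port",c,yaw)
C=[onz(S,*b(p),.036) for p in((37,90),(52,203),(366,160),(340,51))]
c2=np.mean(C,0);ax=(C[0]+C[1]-C[2]-C[3])[:2];print("port scene",c2,np.arctan2(ax[1],ax[0]))
u=np.array([np.cos(yaw),np.sin(yaw)])
print("knob shut pred",c[:2]+.01*u,"slot end",onz(T,*a((572,347)),.036),"knob top",onz(T,*a((632,237)),.086),onz(S,*b((185,93)),.084))
print("mounts",onz(T,320,245,.02),onz(T,329.5,135.5,.02),"bottle",onz(T,162,210,.07))
from cell import arm, get_image, sign_off
from scipy.spatial.transform import Rotation as R
print(R.from_rotvec(arm.observe()["ee_rot"]).as_matrix().round(3))
E
```

```text
pad f+ f- n- n+ [0.609 0.216 0.028] 0.0014
pad f+ f- n- n+ [0.594 0.155 0.032] 0.0033
pad f+ f- n- n+ [0.521 0.175 0.059] 0.0086
pad f+ f- n- n+ [0.535 0.234 0.053] 0.0084
base f+ n+ [0.513 0.259 0.002] 0.003
knobtop [ 0.565 -0.221  0.081] 0.0027
plate [ 0.7   -0.211  0.192] 0.0139
plate [ 0.665 -0.378 -0.178] 0.0373
plate [ 0.396 -0.208  0.029] 0.0042
plate [ 0.459 -0.091  0.031] 0.0018
slotend,half [ 0.48  -0.177  0.03 ] 0.0073
slotend,half [ 0.536 -0.181  0.032] 0.0037
port [ 0.55767962 -0.21848143  0.036     ] -0.4862705208288092
port scene [ 0.5559023  -0.21219502  0.036     ] -0.4892678435301751
knob shut pred [ 0.56652044 -0.22315475] slot end [ 0.4822641  -0.17876576  0.036     ] knob top [ 0.56618683 -0.22073301  0.086     ] [ 0.56598541 -0.217245    0.084     ]
mounts [0.4245308  0.00416004 0.02      ] [ 0.77694775 -0.02920938  0.02      ] bottle [0.538617   0.49174769 0.07      ]
[[-0.899  0.438 -0.001]
 [ 0.438  0.899 -0.001]
 [-0.    -0.001 -1.   ]]
```

Port centre is about (0.557,-0.216), yaw -0.487. The shut knob is at (0.566,-0.220). The pad point is about (0.546,0.199), treadle yaw about -0.22. I'll move above the pad with the fingers closed.

The manual's scale: turns go in shares of pi rad. Converting my numbers, 0.003 rad / 3.1416 = 0.001.

Request:
creep_tool(
  segments=[
    {"d":[-0.04, -0.02, 0], "yaw":0.001, "jaw":0},
    {"d":[-0.04, -0.02, 0], "yaw":0.001, "jaw":0},
    {"d":[-0.04, -0.02, 0], "yaw":0.001, "jaw":0},
    {"d":[-0.04, -0.02, 0], "yaw":0.001, "jaw":0},
    {"d":[-0.04, -0.02, 0], "yaw":0.001, "jaw":0},
    {"d":[-0.04, -0.02, 0], "yaw":0.001, "jaw":0},
    {"d":[-0.04, -0.02, 0], "yaw":0.001, "jaw":0},
    {"d":[-0.04, -0.02, 0], "yaw":0.001, "jaw":0},
    {"d":[-0.04, -0.02, 0], "yaw":0.001, "jaw":0},
    {"d":[-0.04, -0.02, 0], "yaw":0.001, "jaw":0},
  ],
  clamp_n=20,
)

```text
clock: 1.1
position: [0.5416, 0.2013, 0.2265]
ee_rot: [-0.753, -3.05, 0.0]
force: [-0.5, 0.7, -0.1]
width: 0.183
gripper_force: 0.0
```

Request:
creep_tool(
  segments=[
    {"d":[0, 0, 0.03], "jaw":0},
    {"d":[0, 0, 0.03], "jaw":0},
    {"d":[0, 0, 0.03], "jaw":0},
    {"d":[0, 0, 0.03], "jaw":0},
    {"jaw":0},
    {"jaw":0},
  ],
)

```text
clock: 1.7
position: [0.5408, 0.2029, 0.1069]
ee_rot: [-0.753, -3.049, 0.001]
force: [-0.0, -0.4, 0.1]
width: 0.004
gripper_force: 0.0
```

Request:
creep_tool(
  segments=[
    {"d":[-0.006, -0.001, 0.02], "jaw":0},
    {"d":[0, 0, 0.02], "jaw":0},
    {"d":[0, 0, 0.012], "jaw":0},
    {"d":[0, 0, 0.005], "jaw":0},
    {"jaw":0},
  ],
)

```text
clock: 2.2
position: [0.5458, 0.1999, 0.0504]
ee_rot: [-0.752, -3.05, -0.001]
force: [-3.2, 0.6, 6.5]
width: 0.004
gripper_force: 2.5
```

Request:
creep_tool(
  segments=[
    {"d":[0, 0, 0.004], "jaw":0},
    {"d":[0, 0, 0.004], "jaw":0},
    {"jaw":0},
  ],
)

```text
clock: 2.5
position: [0.5458, 0.2001, 0.043]
ee_rot: [0.752, 3.05, 0.002]
force: [-4.4, 1.7, 8.7]
width: 0.004
gripper_force: 3.9
```

Request:
creep_tool(
  segments=[
    {"d":[0, 0, 0.002], "jaw":0},
    {"jaw":0},
  ],
)

```text
clock: 2.7
position: [0.5457, 0.2002, 0.0417]
ee_rot: [-0.752, -3.05, -0.002]
force: [-6.0, -0.0, 13.1]
width: 0.003
gripper_force: 6.7
```

Request:
creep_tool(
  segments=[
    {"d":[0, 0, 0.002], "jaw":0},
    {"jaw":0},
  ],
)

```text
clock: 2.9
position: [0.5457, 0.2002, 0.041]
ee_rot: [0.752, 3.05, 0.003]
force: [-11.1, -1.2, 29.9]
width: 0.008
gripper_force: 14.4
```

Force jumped to 30 N with no further travel, so the treadle is on its stop. Hold briefly, then let up.

Request:
creep_tool(
  segments=[
    {"jaw":0},
    {"jaw":0},
    {"d":[0, 0, -0.01], "jaw":0},
    {"d":[0, 0, -0.02], "jaw":0},
    {"d":[0, 0, -0.03], "jaw":0},
    {"d":[0, 0, -0.03], "jaw":0},
    {"d":[0, 0, -0.03], "jaw":0},
    {"jaw":0},
  ],
)

```text
clock: 3.7
position: [0.5488, 0.2002, 0.1632]
ee_rot: [0.751, 3.043, 0.009]
force: [1.1, 0.5, 0.6]
width: 0.006
gripper_force: 0.0
```

Request:
creep_tool(
  segments=[
    {"d":[-0.0214, -0.0362, 0], "jaw":1},
    {"d":[-0.0214, -0.0362, 0], "jaw":1},
    {"d":[-0.0214, -0.0362, 0], "jaw":1},
    {"d":[-0.0214, -0.0362, 0], "jaw":1},
    {"d":[-0.0214, -0.0362, 0], "jaw":1},
    {"d":[-0.0214, -0.0362, 0], "jaw":1},
    {"d":[-0.0214, -0.0362, 0], "jaw":1},
    {"d":[-0.0214, -0.0362, 0], "jaw":1},
    {"d":[-0.0214, -0.0362, 0], "jaw":1},
    {"d":[-0.0214, -0.0362, 0], "jaw":1},
  ],
)

```text
clock: 4.7
position: [0.5669, -0.2225, 0.1583]
ee_rot: [0.752, 3.049, -0.0]
force: [0.9, -0.2, 0.5]
width: 0.825
gripper_force: 0.0
```

Request:
creep_tool(
  segments=[
    {"jaw":1},
    {"jaw":1},
  ],
)

```text
clock: 4.9
position: [0.5666, -0.222, 0.1579]
ee_rot: [0.757, 3.049, -0.0]
force: [-0.1, 1.2, -0.1]
width: 0.98
gripper_force: 0.0
```

```bash
python3 - <<'E'
from cell import arm, get_image, sign_off
import cv2,pickle
d={n:get_image(n) for n in("top","scene")}
pickle.dump(d,open("im1.pkl","wb"))
cv2.imwrite("pics/c.png",cv2.resize(d["scene"]["image"][80:290,230:430],None,fx=2.8,fy=2.8,interpolation=2))
E
```

```text
(no output)
```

View pics/c.png

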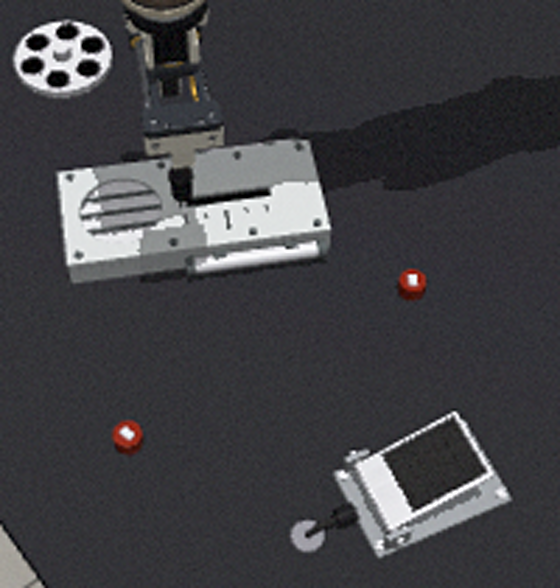

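The treadle is up again and the open gripper is above the knob (180,185). I'll descend with the fingers on both sides and grip.

Request:
creep_tool(
  segments=[
    {"d":[0, 0, 0.03], "jaw":1},
    {"d":[0, 0, 0.03], "jaw":1},
    {"d":[0, 0, 0.03], "jaw":1},
    {"d":[0, 0, 0.02], "jaw":1},
    {"jaw":1},
  ],
)

```text
clock: 5.5
position: [0.5653, -0.218, 0.0452]
ee_rot: [-0.747, -3.046, -0.002]
force: [-0.2, 0.4, 0.4]
width: 1.002
gripper_force: 0.0
```

Request:
creep_tool(
  segments=[
    {"jaw":0},
    {"jaw":0},
    {"jaw":0},
    {"jaw":0},
    {"jaw":0},
    {"jaw":0},
    {"jaw":0},
    {"jaw":0},
    {"jaw":0},
    {"jaw":0},
  ],
  clamp_n=50,
)

```text
clock: 6.5
position: [0.5666, -0.2211, 0.0477]
ee_rot: [-0.753, -3.05, 0.001]
force: [-0.0, -1.1, 0.9]
width: 0.277
gripper_force: 50.0
```

Request:
creep_tool(
  segments=[
    {"d":[0.005, 0, 0], "jaw":0},
    {"d":[0.006, 0, 0], "jaw":0},
    {"d":[0.006, 0, 0], "jaw":0},
    {"d":[0.006, 0, 0], "jaw":0},
    {"d":[0.006, 0, 0], "jaw":0},
    {"d":[0.006, 0, 0], "jaw":0},
    {"d":[0.006, 0, 0], "jaw":0},
    {"d":[0.003, 0, 0], "jaw":0},
    {"jaw":0},
    {"jaw":0},
  ],
)

```text
clock: 7.5
position: [0.5296, -0.2013, 0.0477]
ee_rot: [0.752, 3.046, -0.002]
force: [7.1, -5.5, -10.4]
width: 0.274
gripper_force: 50.0
```

```bash
python3 - <<'E'
from cell import arm, get_image, sign_off
import cv2,pickle
d={n:get_image(n) for n in("top","scene")}
pickle.dump(d,open("im2.pkl","wb"))
cv2.imwrite("pics/d.png",cv2.resize(d["scene"]["image"][110:190,240:360],None,fx=6,fy=6,interpolation=2))
print(arm.observe()["position"])
E
```

```text
[ 0.5296676  -0.20139365  0.04776168]
```

View pics/d.png

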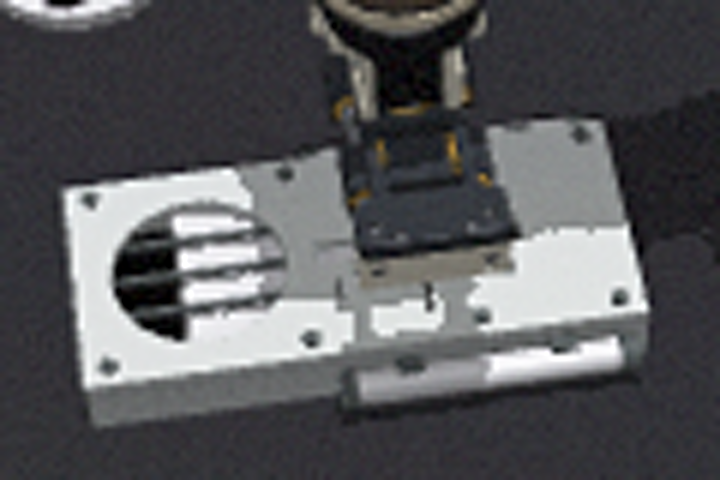

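The half-open mouth shows the blade edge at crop (181,270). The fingers hide the pointer, so I'll measure travel from that edge.

```bash
python3 - <<'E'
import pickle;from h import *
d=pickle.load(open("im2.pkl","rb"));S=d["scene"]
u=np.array([np.cos(.487),-np.sin(.487)])
b=lambda p:((p[0]+.5)/6-.5+240,(p[1]+.5)/6-.5+110)
f=lambda p,z:onz(S,*b(p),z)[:2]@u
c=(f((112,272),.036)+f((289,264),.036))/2
print("mouth c",c,"dia",f((112,272),.036)-f((289,264),.036))
for p in((174,220),(180,265),(185,335)):print("travel",.052-(f(p,.025)-c))
E
```

```text
mouth c 0.6702509233306999 dia 0.0910114259242123
travel 0.04152826414060191
travel 0.04147514460493835
travel 0.039195454915737345
```

Request:
creep_tool(
  segments=[
    {"d":[0.002, 0, 0], "jaw":0},
    {"d":[0.002, 0, 0], "jaw":0},
    {"jaw":0},
    {"jaw":0},
    {"jaw":0},
    {"jaw":0},
    {"jaw":0},
    {"jaw":0},
    {"jaw":0},
    {"jaw":0},
  ],
)

```text
clock: 8.6
position: [0.5263, -0.1996, 0.0478]
ee_rot: [0.752, 3.046, -0.002]
force: [6.9, -5.9, -10.9]
width: 0.277
gripper_force: 50.0
```

```bash
python3 - <<'E'
from cell import arm, get_image, sign_off
import cv2
r=get_image("scene");cv2.imwrite("pics/e.png",cv2.resize(r["image"][110:290,240:430],None,fx=3.3,fy=3.3,interpolation=2))
E
```

```text
(no output)
```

View pics/e.png

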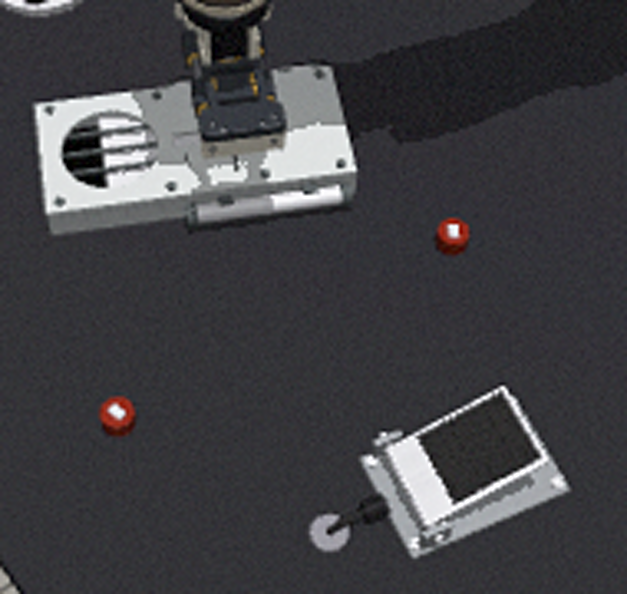

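The shutter is at about 45 mm (blade edge at 104,150, mid-mouth) and held firmly. The treadle is up and the mounts are where they were, so I'm handing in.

```bash
python3 -c "
from cell import arm, get_image, sign_off
print(sign_off())"
```

```text
the job is handed in; nothing more can be done
None
```

I pressed the treadle to its stop and let it up with the shutter still shut. I then drew the shutter to about 45 mm (half) and handed in with the knob still gripped at 50 N; the hand-in returned no verdict.

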